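Set out the clean bench kit in its nests and on the turntable

ROBOT

A 7-joint arm with a two-finger parallel gripper is mounted at the origin on a cart in front of the work surface, level with it; the furniture and walls round the work are solid. World frame = base frame: x ahead of the robot, y to its left, z up, the work surface at z = 0. Lengths are in m, angles in rad, forces in N, time in s.
With the tool pointing down it reaches from about 0.35 to 0.9 m from the base axis. Payload 7.2 kg.
Tool frame: the origin (TCP) lies at the very end of the fingers, on their centre line; the grasp point (between the pads) lies 19 mm behind it; z points along the fingers, y is the line along which they close (so a half turn about z gives the same grasp; the last joint's range is limited). The gripper opens to 85 mm and grips with 20 to 120 N. Pads are 22 mm wide; open, the fingers measure 114 mm over their backs; the gripper's body (76 mm by 85 mm) begins 54 mm behind the grasp point. The pads swing forward as they close: fully open they stand 13 mm farther back than shut.
Start: joints at [1.222, 0.411, -0.013, 1.596, 0.006, 1.134, -0.082], TCP at [0.173, -0.601, 0.231] pointing down, gripper open.
Joint ranges: [-2.95, 2.95], [-0.29, 1.99], [-1.47, 1.44], [0.14, 2.54], [-1.03, 4.17], [0.13, 1.85], [-2.86, 2.86]. Speed limits (rad/s): [2.39, 2.39, 3.01, 3.01, 3.14, 3.14, 3.14].

INTERFACE

Orientations are given as a unit quaternion [w, x, y, z].
In Python, from bench import env, cams gives the robot as it stands.
- The arm moves only by the shell command python3 -m crank 'ROWS' [FORCE]. ROWS is a JSON object of lists of equal length, an entry for each row: "xyz": the shift along the tool's x, y, z in m, a list of three; "angular": the turn, a rotation vector about the tool's x, y, z in degrees, a list of three; "gripper": the opening, from -1 (shut) to 1 (fully open). In form: {"xyz": [[dx, dy, dz], ...], "angular": [[ax, ay, az], ...], "gripper": [gripper, ...]}. A call has 1 to 10 rows; each row shifts and turns the commanded pose from where the row before left it, along the tool's axes as they then stand; what a row does not reach is not made up. A row lasts 1/8 s, in which the tool goes at most 62.5 mm and 10.7 degrees, less where a joint would pass 70% of its speed; a pose out of reach is approached as far as the arm can. A call with a gripper value outside its range is refused whole. The fingers move at their own pace and stop on an object; FORCE is the grip in N (left out, the last holds). Time passes only in rows, so rows that do not move let the fingers close. It gives the time, the measured TCP pose, the force, the opening and the grip force at its end, in the units of the state.
- env.get_state(): the state, without advancing time (a new reading comes with each control period).
- cams.capture(name): name is "scene" or "top"; returns (picture, depth): 480x640x3 uint8, red, green, blue; 480x640 float32, m along the optical axis (not along the pixel's ray), 0 where there is no reading.
- cams.calibration(name): a dict with "fx", "fy", "cx", "cy" (pixels), "T" (4x4, takes a point from camera to world coordinates). Camera axes: x right, y down, z forward; pixel columns grow to the right and rows downward; lengths in m; the calibration is good to about 2 mm. A picture is of the moment at which its call begins. calibration takes no time and is no camera call.
- env.finish_job(): hands the job in; it is judged then, once.
The state is a dict: "time_s": time; "joint_pos": joint angles; "joint_velocities": joint speeds; "joint_torque": joint torques, N m; "tcp_pos": TCP position; "tool_rot": TCP orientation; "force": force on the tool from outside, world axes, zero at the start; "moment": the same for the moment, N m; "gripper_width": finger opening in m; "gripper_force": force on a finger pad.
Only numpy, scipy, OpenCV 4.12 (cv2) and the standard library are available. Lean on these libraries where they do the work, as an engineer would, in place of code of your own. Each camera call takes 0.05 s, during which the arm holds its last target. There are 200 camera calls.

TASK

Set out the bench kit before the next session: put the swab tin in the round nest, the timer in the square nest, the lighter in the long narrow nest and the steel cup upright in the ringed well of the turntable, each resting flat on its floor inside the rim. Leave the turntable at the angle at which you find it, and do not disturb the burner snuffer and the amber bottle that stand among the things.

Things in the scene. Friction and masses are not known exactly. Their poses are not given: they have to be found in the camera images.
- swab_tin: Round open pale steel tin of white cotton swabs, 61 mm across, 35 mm high, standing on the bench. Origin at the centre of its underside, z up.
- timer: Square white timer with a small display and three buttons, lying face up, 66 x 66 mm, the case 15 mm high (18 mm over the buttons), sides nearly upright. Origin at the centre of its underside, x and y along its sides, z up.
- lighter: Orange pocket lighter resting on its narrow long edge: 76 mm long (its x axis), 12 mm thick (y), 24 mm high (z). Origin at the centre of its underside.
- round_nest: Low round grey plastic tray fixed on the bench, outer diameter 83 mm, inside 77 mm, floor 3 mm and rim 7 mm above the bench, with a 60 mm dark disc in its floor; for the swab tin. Origin at the centre of its underside (bench level).
- square_nest: Low square grey plastic tray fixed on the bench, 88 x 88 mm outside, 82 x 82 mm inside, floor 3 mm and rim 7 mm above the bench, with a dark square in its floor; for the timer, any of the four ways round. Origin at the centre of its underside, x and y along its sides.
- slot_nest: Low long narrow grey plastic tray fixed on the bench, 98 x 34 mm outside, 92 x 28 mm inside, floor 3 mm and rim 7 mm above the bench, with a dark strip in its floor; for the lighter, either way round. Origin at the centre of its underside, x along its length.
- well (a point): Centre of the ringed well for the steel cup, on its floor (the top of the turntable disc, 22 mm above the bench); z up. The grey ring is 50 mm inside, 56 mm outside, 4 mm high, with a dark disc in it. The turntable is a pale bare-metal disc 180 mm across that turns very freely; its axis (a steel hub 3 mm high) lies 55 mm from here along this frame's -x.
- snuffer: Bystander: small domed steel snuffer cap of a burner, 34 mm across, 30 mm high. Origin at the centre of its underside. Loose; leave it standing.
- steel_cup: Narrow open steel cup, empty, standing upright: outer diameter 33 mm at the rim, nearly straight sides, 64 mm high, walls 1 to 4 mm. Origin at the centre of its underside, z up.
- amber_bottle: Bystander: small amber glass reagent bottle with a black cap, 34 mm across, 75 mm high, standing. Origin at the centre of its underside. Loose; leave it standing.

How it is judged:
At the end, for the whole second after the job is handed in: Tin in round nest, timer in square nest, lighter on edge in slot nest, cup in the turntable well: each flat on the floor (2 mm in height, upright within 3 degrees), inside the rim (centres within 11 mm for the round things, 14 mm for the others), released and at rest (horizontal distance between swab_tin and round_nest below 0.011 m and z of swab_tin in the frame of round_nest between 0 and 0.0052 m and angle between each of swab_tin, timer, lighter, steel_cup's own z axis and vertical below 0.06 rad and linear speed of each of swab_tin, timer, lighter, steel_cup below 0.02 m/s and angular speed of each of swab_tin, timer, lighter, steel_cup below 0.2 rad/s and horizontal distance between timer and square_nest below 0.014 m and z of timer in the frame of square_nest between 0 and 0.0052 m and horizontal distance between lighter and slot_nest below 0.014 m and z of lighter in the frame of slot_nest between 0 and 0.0052 m and horizontal distance between steel_cup and well below 0.011 m and z of steel_cup in the frame of well between -0.003 and 0.0022 m); the robot touches nothing.
It fails at once if the turntable is turned (its well shifts by more than 14 mm, about 15 degrees) (distance of well from where it was at the start of the episode above 0.014 m).
It fails at once if the snuffer is shifted by more than 20 mm or knocked over (distance of snuffer from where it was at the start of the episode above 0.02 m or angle between snuffer's own z axis and vertical above 0.5 rad).
It fails at once if the amber bottle is shifted by more than 20 mm or knocked over (distance of amber_bottle from where it was at the start of the episode above 0.02 m or angle between amber_bottle's own z axis and vertical above 0.5 rad).
It also fails if it takes over 104 s, if anything falls off the work surface, if the arm or the gripper's body presses on something with over 40 N, if the wrist force passes 120 N, or if a joint passes its speed limit or range.

## Working session

There is one attempt and no reset: what is moved stays moved. The work goes in short steps, Python scripts to look and compute and a shell command to move; the robot and the scene stay as the last step left them, time stands still between calls to the robot, and variables do not carry over. Pictures are saved under pics/ and viewed, at most 17 in all, crops included, and the job is handed in when it is done.

```bash
ls; mkdir -p pics; python3 - <<'E'
from bench import env,cams
import cv2,numpy as np
s=env.get_state()
for k in("time_s","tcp_pos","tool_rot","gripper_width","force"):print(k,s[k])
for n in("scene","top"):
    p,d=cams.capture(n);cv2.imwrite(f"pics/{n}0.png",p[:,:,::-1]);np.save(f"pics/{n}0.npy",d)
    c=cams.calibration(n);print(n,c)
E
```

```text
pics
time_s 0.0
tcp_pos [ 0.17299642 -0.60004268  0.23044464]
tool_rot [-8.01469787e-04  9.90158733e-01  1.39946439e-01 -1.85837636e-04]
gripper_width 0.0852240835519508
force [-0.17221454  0.2467681   0.38576941]
scene {'fx': 583.9534137360869, 'fy': 583.9534137360869, 'cx': 329.48645364537686, 'cy': 244.24013135407984, 'T': array([[-7.82637105e-01, -4.75932068e-01,  4.01207962e-01,
         7.32151683e-02],
       [-6.22477590e-01,  5.97451972e-01, -5.05542076e-01,
         6.37590047e-01],
       [ 9.01197287e-04, -6.45398952e-01, -7.63845128e-01,
         1.03020419e+00],
       [ 0.00000000e+00,  0.00000000e+00,  0.00000000e+00,
         1.00000000e+00]])}
top {'fx': 447.28066940495637, 'fy': 447.28066940495637, 'cx': 315.0715713180247, 'cy': 238.90604947326662, 'T': array([[-0.01952315, -0.99765543,  0.06559343,  0.49516664],
       [-0.99979531,  0.01913247, -0.00657898, -0.01186411],
       [ 0.00530859, -0.06570845, -0.99782474,  1.06613925],
       [ 0.        ,  0.        ,  0.        ,  1.        ]])}
```

View pics/top0.png

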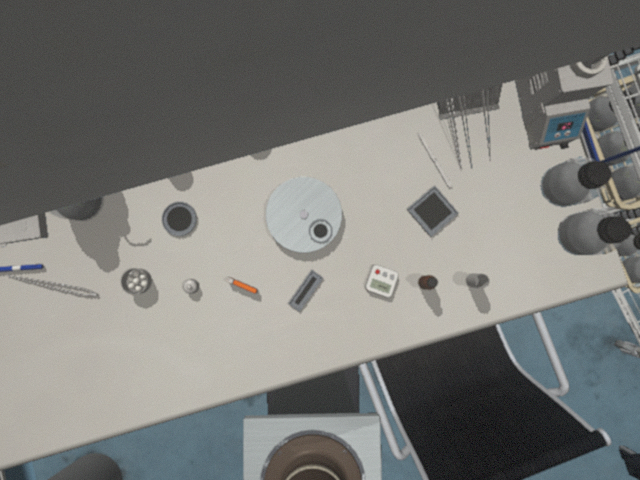

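View pics/scene0.png

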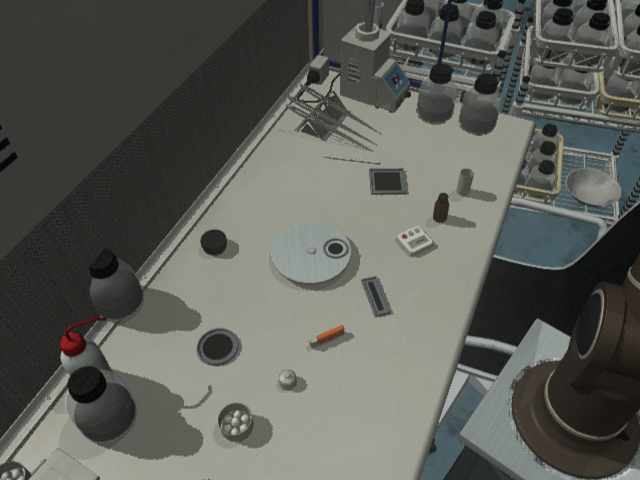

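The top view shows the tin (136,281), snuffer (190,287), lighter (242,286), slot nest (306,291), timer (381,281), bottle (428,283) and cup (476,281). It also shows the round nest (180,219), square nest (433,211), turntable hub (304,214) and well (320,231). The scene view shows the same layout, with the arm off to the right.

```bash
cat > h.py <<'E'
import numpy as np,cv2
from bench import env,cams
def cloud(n,d):
    c=cams.calibration(n);v,u=np.mgrid[:480,:640]
    P=np.stack([(u-c['cx'])/c['fx']*d,(v-c['cy'])/c['fy']*d,d,np.ones_like(d)],-1)@c['T'].T
    P=P[...,:3];P[d<=0]=np.nan;return P
def plane(n,uv,z):
    c=cams.calibration(n);uv=np.asarray(uv,float).reshape(-1,2)
    r=np.c_[(uv[:,0]-c['cx'])/c['fx'],(uv[:,1]-c['cy'])/c['fy'],np.ones(len(uv))]@c['T'][:3,:3].T
    o=c['T'][:3,3];return o+r*((z-o[2])/r[:,2])[:,None]
def proj(n,p):
    c=cams.calibration(n);q=(np.linalg.inv(c['T'])@np.r_[p,1])[:3]
    return np.array([q[0]/q[2]*c['fx']+c['cx'],q[1]/q[2]*c['fy']+c['cy']])
E
python3 - <<'E'
from h import *
top={'tin':(136,281,.035),'snuf':(190,287,.03),'lighter':(242,286,.024),'timer':(381,281,.015),'bottle':(428,283,.075),'cup':(476,281,.064)}
Ps={n:cloud(n,np.load(f'pics/{n}0.npy')) for n in('top','scene')}
for k,(u,v,h) in top.items():
    c0=plane('top',(u,v),h)[0]
    for n,P in Ps.items():
        near=np.hypot(P[...,0]-c0[0],P[...,1]-c0[1])<.055
        fl=np.nanmedian(P[near&(P[...,2]<.006)][:,2])
        m=near&(P[...,2]>max(h*.7,h-.012))&(P[...,2]<h+.012)
        q=P[m];
        if len(q)<5: print(k,n,len(q));continue
        (cx,cy),(a,b),t=cv2.minAreaRect((q[:,:2]*1000).astype(np.float32))
        print(k,n,len(q),'floor %.4f z95 %.4f'%(fl,np.percentile(q[:,2],90)),'mean',q[:,:2].mean(0).round(4),'rect',np.round([cx,cy,a,b,t],1))
E
```

```text
tin top 162 floor 0.0006 z95 0.0363 mean [0.4752 0.4   ] rect [474.3 398.1  61.   59.5  88.9]
tin scene 271 floor 0.0004 z95 0.0358 mean [0.4765 0.4013] rect [475.2 402.5  59.2  62.1  48.6]
snuf top 133 floor 0.0006 z95 0.0284 mean [0.4605 0.2724] rect [4.611e+02 2.723e+02 3.000e+01 3.050e+01 4.000e-01]
snuf scene 164 floor 0.0001 z95 0.0290 mean [0.4595 0.2796] rect [459.5 279.7  30.4  30.8  65.5]
lighter top 166 floor 0.0007 z95 0.0261 mean [0.4609 0.1527] rect [461.  153.6  75.1  12.1  65.7]
lighter scene 224 floor 0.0002 z95 0.0259 mean [0.4603 0.1601] rect [460.1 158.5  76.   13.7  65.9]
timer top 746 floor 0.0012 z95 0.0191 mean [ 0.4643 -0.1733] rect [ 464.1 -173.7   65.4   64.4   68.4]
timer scene 602 floor 0.0002 z95 0.0181 mean [ 0.4632 -0.1669] rect [ 464.8 -168.5   66.9   66.9   68.9]
bottle top 91 floor 0.0015 z95 0.0776 mean [ 0.4612 -0.2757] rect [ 460.9 -277.    21.3   20.7   33. ]
bottle scene 82 floor 0.0001 z95 0.0768 mean [ 0.4599 -0.2693] rect [ 461.1 -270.7   21.3   21.3   41.2]
cup top 83 floor 0.0015 z95 0.0660 mean [ 0.461  -0.3894] rect [ 461.6 -389.7   33.5   31.7   88.8]
cup scene 104 floor 0.0000 z95 0.0639 mean [ 0.4617 -0.3856] rect [ 462.6 -385.2   32.3   37.9   30.4]
```

```bash
python3 - <<'E'
from h import *
# dark insets of nests, hub
for n in('top','scene'):
    im=cv2.imread(f'pics/{n}0.png');g=im.max(2)
    for k,p,z in(('round',(180,219),.003),('square',(433,211),.003),('slot',(306,291),.003),('well',(320,231),.022)):
        c0=plane('top',p,z)[0];u,v=proj(n,c0).astype(int)
        m=(g<75).astype(np.uint8);_,lab,st,ce=cv2.connectedComponentsWithStats(m)
        l=[i for i in range(1,len(st)) if st[i,4]>25 and np.hypot(*(ce[i]-(u,v)))<14]
        for i in l:
            q=plane(n,np.argwhere(lab==i)[:,::-1],z)[:,:2]*1000
            (cx,cy),(a,b),t=cv2.minAreaRect(q.astype(np.float32));print(k,n,st[i,4],'mean',q.mean(0).round(1),'rect',np.round([cx,cy,a,b,t],1))
    # turntable disc
    P=cloud(n,np.load(f'pics/{n}0.npy'));c0=plane('top',(304,214),.022)[0]
    m=(P[...,2]>.014)&(P[...,2]<.034)&(np.hypot(P[...,0]-c0[0],P[...,1]-c0[1])<.11);q=P[m]
    print(n,'disc',cv2.minEnclosingCircle((q[:,:2]*1000).astype(np.float32)),q.mean(0))
# crops
s=cv2.imread('pics/top0.png');cv2.imwrite('pics/c1.png',cv2.resize(s[190:310,110:310],None,fx=4,fy=4,interpolation=2))
cv2.imwrite('pics/c2.png',cv2.resize(s[180:310,290:490],None,fx=4,fy=4,interpolation=2))
E
```

```text
round top 428 mean [620.4 304.8] rect [620.1 304.7  54.   54.   26.1]
square top 644 mean [ 627.5 -301. ] rect [ 627.4 -300.9   60.8   61.    39.3]
slot top 89 mean [443.9   7.1] rect [444.1   6.7   7.2  70.6  53.8]
well top 104 mean [583.5 -30.6] rect [583.3 -30.7  23.4  25.9  88.9]
top disc ((623.5975341796875, 6.39313268661499), 89.8080062866211) [0.62311681 0.00671421 0.02305983]
round scene 631 mean [622.  307.8] rect [622.1 307.9  59.8  57.2  38.5]
square scene 63 mean [ 657.2 -329.5] rect [ 656.8 -330.1   80.3   11.2   44.1]
square scene 493 mean [ 629.5 -297.6] rect [ 629.4 -297.9   66.9   65.8   38.6]
square scene 37 mean [ 599.5 -266.5] rect [ 602.8 -265.8   82.4    3.5   38.5]
slot scene 167 mean [445.7   9.6] rect [446.3   9.3  12.1  75.8  53.8]
well scene 123 mean [585.7 -28.6] rect [585.5 -28.9  30.5  29.6   5.1]
scene disc ((624.6830444335938, 12.388221740722656), 92.12069702148438) [0.62078071 0.01525077 0.02209441]
```

```bash
cat > plan.py <<'E'
import sys
from h import *
from scipy.spatial.transform import Rotation as R
# plan.py x y z heading [x y z heading ...] in mm/deg; heading = world direction of tool y (mod 180)
s=env.get_state();q=s['tool_rot'];r=R.from_quat([q[1],q[2],q[3],q[0]]);p=np.array(s['tcp_pos'])
print('t %.2f tcp %s head %.1f w %.4f gf %.1f F %s j %s'%(s['time_s'],(p*1000).round(1),np.degrees(np.arctan2(*r.as_matrix()[[1,0],1])),s['gripper_width'],s['gripper_force'],np.round(s['force'],1),np.round(s['joint_pos'],2)))
a=list(map(float,sys.argv[1:]))
for i in range(0,len(a),4):
    t=np.array(a[i:i+3])/1000;h=np.radians(a[i+3])
    if np.dot(r.as_matrix()[:2,1],[np.cos(h),np.sin(h)])<0:h+=np.pi
    y=np.array([np.cos(h),np.sin(h),0]);z=np.array([0,0,-1.]);n=R.from_matrix(np.c_[np.cross(y,z),y,z])
    print('turn',(r.inv()*n).as_rotvec(degrees=True).round(2),'then shift mm',(n.inv().apply(t-p)*1000).round(1))
    r,p=n,t
E
python3 -m crank '{"xyz":[[0,0,0],[0,0,0],[0,0,0],[0,0,0],[0,0,0],[0,0,0]],"angular":[[0,0,-9],[0,0,-9],[0,0,-9],[0,0,-9],[0,0,-9],[0,0,-9]],"gripper":[1,1,1,1,1,1]}' 40
python3 plan.py 462 -387.5 150 -20 462 -387.5 33 -20
```

```text
time_s: 0.85
tcp_pos: [0.173, -0.6002, 0.2308]
tool_rot: [-0.0, 0.817, 0.576, 0.0]
force: [-0.1, -0.3, 0.9]
gripper_width: 0.0853
gripper_force: 0.0
t 0.85 tcp [ 173.  -600.2  230.8] head -19.6 w 0.0853 gf 0.0 F [-0.1 -0.3  0.9] j [ 1.36  0.42 -0.2   1.59  0.09  1.14  0.79]
turn [-0.04 -0.04  0.38] then shift mm [298.7 198.8  80.8]
turn [0. 0. 0.] then shift mm [  0.   0. 117.]
```

```bash
python3 -m crank '{"xyz":[[0.037,0.025,0.005],[0.037,0.025,0.005],[0.037,0.025,0.01],[0.037,0.025,0.01],[0.037,0.025,0.01],[0.037,0.025,0.01],[0.038,0.025,0.015],[0.038,0.024,0.015],[0,0,0]],"angular":[[0,0,0],[0,0,0],[0,0,0],[0,0,0],[0,0,0],[0,0,0],[0,0,0],[0,0,0],[0,0,0]],"gripper":[1,1,1,1,1,1,1,1,1]}' 40
python3 plan.py 462 -387.5 150 -20 462 -387.5 33 -20
python3 - <<'E'
from h import *
for n in('top','scene'):
    p,d=cams.capture(n);cv2.imwrite(f"pics/{n}1.png",p[:,:,::-1])
    print(proj(n,(.462,-.3875,.064)),proj(n,(.462,-.3875,.15)))
a=cv2.imread('pics/top1.png')[180:340,380:580];b=cv2.imread('pics/scene1.png')[80:240,380:580]
cv2.imwrite('pics/v1.png',cv2.resize(np.hstack([a,b]),None,fx=2,fy=2))
E
```

```text
time_s: 1.98
tcp_pos: [0.4646, -0.3836, 0.1497]
tool_rot: [-0.002, 0.817, 0.577, 0.001]
force: [-0.5, -1.3, 0.2]
gripper_width: 0.0855
gripper_force: 0.0
t 1.98 tcp [ 464.6 -383.6  149.7] head -19.5 w 0.0855 gf 0.0 F [-0.5 -1.3  0.2] j [ 0.84  0.47 -0.31  1.72  0.16  0.97  0.13]
turn [-0.1  -0.19  0.48] then shift mm [-4.6 -1.1 -0.3]
turn [0. 0. 0.] then shift mm [  0.   0. 117.]
[480.91965441 279.93405268] [496.70644828 281.02016043]
[467.15835255 172.33755793] [473.90821176 144.75946828]
```

View pics/v1.png

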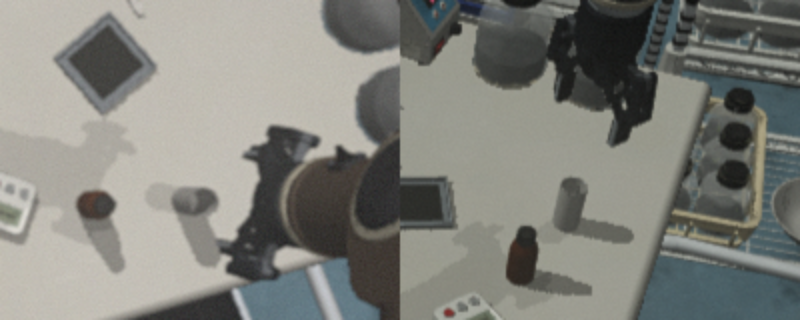

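The gripper is directly over the cup: fingertip midpoint at about (475,138) in the scene view, where (474,142) was predicted. The bottle is clear.

```bash
python3 -m crank '{"xyz":[[-0.004,-0.001,0],[-0.0005,0,0.025],[0,0,0.03],[0,0,0.03],[0,0,0.025],[0,0,0.006],[0,0,0],[0,0,0],[0,0,0],[0,0,0]],"angular":[[-0.1,-0.2,0.5],[0,0,0],[0,0,0],[0,0,0],[0,0,0],[0,0,0],[0,0,0],[0,0,0],[0,0,0],[0,0,0]],"gripper":[1,1,1,1,1,1,0,0,0,0]}' 40
python3 plan.py 462 -387.5 33 -20
python3 -m crank '{"xyz":[[0,0,0],[0,0,0],[0,0,0],[0,0,0]],"angular":[[0,0,0],[0,0,0],[0,0,0],[0,0,0]],"gripper":[-1,-1,-1,-1]}' 40
python3 plan.py 462 -387.5 33 -20
```

```text
time_s: 3.32
tcp_pos: [0.4596, -0.3926, 0.0359]
tool_rot: [0.002, 0.821, 0.571, -0.001]
force: [0.2, -0.4, 0.3]
gripper_width: 0.0425
gripper_force: 0.0
t 3.33 tcp [ 459.6 -392.6   35.9] head -20.4 w 0.0425 gf 0.0 F [ 0.2 -0.4  0.3] j [ 0.82  0.62 -0.26  1.8   0.23  0.75  0.08]
turn [ 0.15  0.22 -0.41] then shift mm [5.6 0.4 2.9]
time_s: 3.82
tcp_pos: [0.4596, -0.3926, 0.0358]
tool_rot: [0.002, 0.821, 0.571, -0.001]
force: [-1.0, 1.2, 6.2]
gripper_width: 0.0313
gripper_force: 39.5
t 3.83 tcp [ 459.6 -392.6   35.8] head -20.4 w 0.0313 gf 39.5 F [-1.   1.2  6.2] j [ 0.82  0.62 -0.26  1.8   0.23  0.75  0.08]
turn [ 0.13  0.22 -0.41] then shift mm [5.6 0.5 2.8]
```

```bash
python3 -m crank '{"xyz":[[0,0,-0.01],[0,0,-0.03],[0,0,-0.04],[0,0,-0.04],[0,0,0],[0,0,0]],"angular":[[0,0,0],[0,0,0],[0,0,0],[0,0,0],[0,0,0],[0,0,0]],"gripper":[-1,-1,-1,-1,-1,-1]}' 40
python3 plan.py 584.5 -29.7 155.8 -20 584.5 -29.7 60 -20
python3 - <<'E'
from h import *
P=cloud('scene',cams.capture('scene')[1])
# held cup seen? points near tool below tcp
s=env.get_state();t=s['tcp_pos']
for n in('scene','top'):
    if n=='top':P=cloud('top',cams.capture('top')[1])
    m=(abs(P[...,0]-t[0])<.06)&(abs(P[...,1]-t[1])<.06)&(P[...,2]<t[2]-.006)&(P[...,2]>.06)
    q=P[m];print(n,len(q),q.min(0) if len(q) else 0,q.max(0) if len(q) else 0,np.median(q,0) if len(q) else 0)
E
```

```text
time_s: 4.58
tcp_pos: [0.4589, -0.3918, 0.1551]
tool_rot: [0.002, 0.821, 0.571, -0.001]
force: [-0.2, 0.1, -1.1]
gripper_width: 0.0313
gripper_force: 39.7
t 4.58 tcp [ 458.9 -391.8  155.1] head -20.4 w 0.0313 gf 39.7 F [-0.2  0.1 -1.1] j [ 0.85  0.47 -0.3   1.72  0.17  0.98  0.13]
turn [ 0.08  0.2  -0.41] then shift mm [383.2  -5.9  -0.7]
turn [0. 0. 0.] then shift mm [ 0.   0.  95.8]
scene 128 [ 0.44377677 -0.3876858   0.12099691] [ 0.47693459 -0.36425433  0.1482096 ] [ 0.4563301  -0.37208266  0.13562585]
top 144 [ 0.44480408 -0.40566809  0.11893497] [ 0.47636915 -0.3716022   0.14831225] [ 0.46104722 -0.39849369  0.13521603]
```

```bash
python3 -m crank '{"xyz":[[0.03,0,0],[0.045,0,0],[0.045,-0.001,0],[0.045,-0.001,0],[0.045,-0.001,0],[0.045,-0.001,0],[0.045,-0.001,0],[0.045,-0.001,0],[0.033,0,0],[0,0,0]],"angular":[[0,0.2,0],[0,0,0],[0,0,0],[0,0,0],[0,0,0],[0,0,0],[0,0,0],[0,0,0],[0,0,0],[0,0,0]],"gripper":[-1,-1,-1,-1,-1,-1,-1,-1,-1,-1]}' 40
python3 -m crank '{"xyz":[[0,0,0.03],[0,0,0.03],[0,0,0],[0,0,0]],"angular":[[0,0,0],[0,0,0],[0,0,0],[0,0,0]],"gripper":[-1,-1,-1,-1]}' 40
python3 plan.py 582.6 -34.8 60 -20
python3 - <<'E'
from h import *
s=env.get_state();t=s['tcp_pos'];S=[]
for n in('scene','top'):
    p,d=cams.capture(n);P=cloud(n,d)
    m=(abs(P[...,0]-t[0])<.06)&(abs(P[...,1]-t[1])<.06)&(P[...,2]<t[2]-.006)&(P[...,2]>t[2]-.034)
    q=P[m];print(n,len(q),q.min(0),q.max(0))
    u,v=map(int,proj(n,(.584,-.03,.06)));S.append(cv2.resize(p[v-60:v+60,u-60:u+60,::-1],(400,400)))
    w=plane(n,np.argwhere((p.max(2)<75))[:,::-1],.022);w=w[np.hypot(w[:,0]-.5845,w[:,1]+.0297)<.022];print('dark near well',len(w),w.mean(0))
cv2.imwrite('pics/v2.png',np.hstack(S))
E
```

```text
time_s: 5.92
tcp_pos: [0.5855, -0.0318, 0.154]
tool_rot: [-0.001, 0.82, 0.573, 0.0]
force: [0.1, -0.7, -0.3]
gripper_width: 0.0314
gripper_force: 39.7
time_s: 6.42
tcp_pos: [0.5858, -0.0363, 0.0957]
tool_rot: [0.001, 0.821, 0.57, 0.0]
force: [0.2, 0.5, 0.2]
gripper_width: 0.0315
gripper_force: 39.7
t 6.42 tcp [585.8 -36.3  95.7] head -20.5 w 0.0315 gf 39.7 F [0.2 0.5 0.2] j [ 0.26  0.52 -0.38  1.81  0.25  0.86 -0.59]
turn [ 0.1   0.   -0.45] then shift mm [ 0.3 -3.5 35.7]
scene 120 [ 0.57187207 -0.04172214  0.06422693] [ 0.60263209 -0.00989468  0.08965844]
dark near well 124 [ 0.58587344 -0.02839806  0.022     ]Traceback (most recent call last):
  File "<stdin>", line 6, in <module>
    return umr_minimum(a, axis, None, out, keepdims, initial, where)
ValueError: zero-size array to reduction operation minimum which has no identity
```

```bash
python3 -m crank '{"xyz":[[-0.0015,-0.0015,0.01],[0,0,0.015],[0,0,0.009],[0,0,0],[0,0,0]],"angular":[[0.1,0,0],[0,0,0],[0,0,0],[0,0,0],[0,0,0]],"gripper":[-1,-1,-1,-1,-1]}' 40
python3 plan.py 582.6 -34.8 57.8 -20
python3 - <<'E'
from h import *
s=env.get_state();t=s['tcp_pos'];n='scene'
p,d=cams.capture(n);P=cloud(n,d)
m=(abs(P[...,0]-t[0])<.06)&(abs(P[...,1]-t[1])<.06)&(P[...,2]<t[2]-.008)&(P[...,2]>t[2]-.026)
q=P[m];print(n,len(q),q.min(0),q.max(0))
u,v=map(int,proj(n,(.584,-.03,.06)));cv2.imwrite('pics/v2.png',cv2.resize(p[v-60:v+60,u-60:u+60,::-1],(480,480)))
E
```

```text
time_s: 7.15
tcp_pos: [0.5839, -0.0364, 0.0612]
tool_rot: [-0.0, 0.821, 0.571, 0.0]
force: [-0.8, -0.0, -0.2]
gripper_width: 0.0313
gripper_force: 39.7
t 7.15 tcp [583.9 -36.4  61.2] head -20.4 w 0.0313 gf 39.7 F [-0.8 -0.  -0.2] j [ 0.25  0.57 -0.36  1.83  0.27  0.79 -0.61]
turn [ 0.   -0.01 -0.4 ] then shift mm [ 1.1 -1.7  3.4]
scene 81 [ 0.56825193 -0.03514089  0.03521719] [ 0.59864249 -0.01101012  0.05317342]
```

View pics/v2.png

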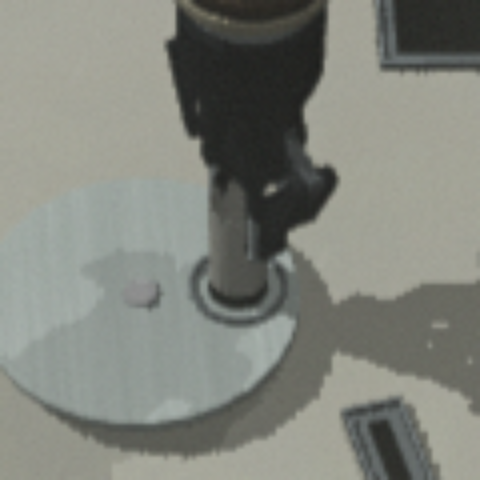

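The cup hangs centred inside the well ring: ring at about (240,290) in the crop, cup base at about (238,285). I'll lower it in small steps.

```bash
python3 -m crank '{"xyz":[[0,0,0.001],[0,0,0.001],[0,0,0.001],[0,0,0],[0,0,0]],"angular":[[0,0,0],[0,0,0],[0,0,0],[0,0,0],[0,0,0]],"gripper":[-1,-1,-1,-1,-1]}' 40
python3 plan.py
python3 -m crank '{"xyz":[[0,0,0.0005],[0,0,0],[0,0,0]],"angular":[[0,0,0],[0,0,0],[0,0,0]],"gripper":[-1,-1,-1]}' 20
python3 plan.py
```

```text
time_s: 7.82
tcp_pos: [0.5837, -0.0366, 0.0582]
tool_rot: [0.0, 0.821, 0.571, 0.0]
force: [0.1, 0.4, -1.3]
gripper_width: 0.0317
gripper_force: 39.7
t 7.83 tcp [583.7 -36.6  58.2] head -20.4 w 0.0317 gf 39.7 F [ 0.1  0.4 -1.3] j [ 0.25  0.57 -0.36  1.83  0.27  0.78 -0.61]
time_s: 8.2
tcp_pos: [0.5838, -0.0366, 0.0578]
tool_rot: [0.0, 0.821, 0.571, 0.0]
force: [0.2, -0.5, 1.6]
gripper_width: 0.0312
gripper_force: 39.9
t 8.20 tcp [583.8 -36.6  57.8] head -20.4 w 0.0312 gf 39.9 F [ 0.2 -0.5  1.6] j [ 0.25  0.57 -0.36  1.83  0.27  0.78 -0.61]
```

```bash
python3 -m crank '{"xyz":[[0,0,0.0005],[0,0,0.0005],[0,0,0]],"angular":[[0,0,0],[0,0,0],[0,0,0]],"gripper":[-1,-1,-1]}' 20
python3 -m crank '{"xyz":[[0,0,0],[0,0,0],[0,0,0],[0,0,0],[0,0,0],[0,0,0]],"angular":[[0,0,0],[0,0,0],[0,0,0],[0,0,0],[0,0,0],[0,0,0]],"gripper":[-0.2,-0.15,-0.1,0.0,0.2,0.3]}' 20
python3 plan.py
python3 - <<'E'
from h import *
n='scene'
p,d=cams.capture(n)
u,v=map(int,proj(n,(.584,-.03,.06)));cv2.imwrite('pics/v3.png',cv2.resize(p[v-60:v+60,u-60:u+60,::-1],(480,480)))
E
```

```text
time_s: 8.57
tcp_pos: [0.5845, -0.0368, 0.0577]
tool_rot: [0.001, 0.821, 0.571, 0.001]
force: [-1.1, -0.5, 6.8]
gripper_width: 0.0315
gripper_force: 40.5
time_s: 9.32
tcp_pos: [0.5837, -0.0366, 0.0567]
tool_rot: [0.0, 0.821, 0.571, -0.0]
force: [0.1, 0.6, -0.6]
gripper_width: 0.0557
gripper_force: 0.0
t 9.32 tcp [583.7 -36.6  56.7] head -20.4 w 0.0557 gf 0.0 F [ 0.1  0.6 -0.6] j [ 0.25  0.57 -0.36  1.83  0.27  0.78 -0.61]
```

View pics/v3.png

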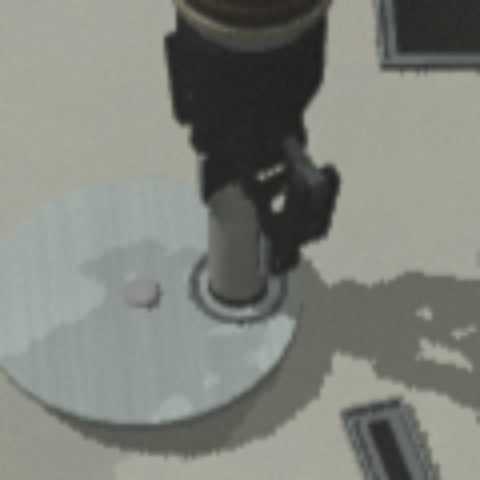

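The cup stands upright in the ring and is released. Next is the timer.

```bash
python3 -m crank '{"xyz":[[0,0,-0.01],[0,0,-0.03],[0,0,-0.04],[0,0,-0.03],[0,0,0],[0,0,0]],"angular":[[0,0,0],[0,0,0],[0,0,0],[0,0,0],[0,0,1],[0,0,0]],"gripper":[0.3,0.5,1,1,1,1]}' 20
python3 plan.py 464.5 -171 100 -21.5 464.5 -171 0 -21.5
```

```text
time_s: 10.12
tcp_pos: [0.5833, -0.0367, 0.1665]
tool_rot: [0.0, 0.826, 0.563, -0.0]
force: [0.6, -0.1, -0.1]
gripper_width: 0.0853
gripper_force: 0.0
t 10.12 tcp [583.3 -36.7 166.5] head -21.4 w 0.0853 gf 0.0 F [ 0.6 -0.1 -0.1] j [ 0.28  0.44 -0.4   1.75  0.2   0.99 -0.57]
turn [-0.01  0.02  0.07] then shift mm [-168.5  -61.3   66.5]
turn [0. 0. 0.] then shift mm [  0.   0. 100.]
```

```bash
python3 -m crank '{"xyz":[[-0.033,-0.012,0.006],[-0.034,-0.012,0.012],[-0.034,-0.012,0.012],[-0.034,-0.012,0.018],[-0.0335,-0.0133,0.018],[0,0,0],[0,0,0],[0,0,0]],"angular":[[0,0,0],[0,0,0],[0,0,0],[0,0,0],[0,0,0],[0,0,0],[0,0,0],[0,0,0]],"gripper":[1,1,1,1,1,1,1,1]}' 40
python3 plan.py 464.5 -171 100 -21.5 464.5 -171 0 -21.5
python3 - <<'E'
from h import *
n='scene'
p,d=cams.capture(n)
P=cloud(n,d);q=P[(np.hypot(P[...,0]-.4645,P[...,1]+.171)<.055)&(P[...,2]>.009)&(P[...,2]<.022)]
print(len(q),cv2.minAreaRect((q[:,:2]*1000).astype(np.float32)))
E
```

```text
time_s: 11.12
tcp_pos: [0.466, -0.1701, 0.1008]
tool_rot: [0.0, 0.826, 0.564, 0.0]
force: [0.5, 0.1, 0.0]
gripper_width: 0.0855
gripper_force: 0.0
t 11.12 tcp [ 466.  -170.1  100.8] head -21.3 w 0.0855 gf 0.0 F [0.5 0.1 0. ] j [ 0.55  0.38 -0.36  2.02  0.19  0.77 -0.3 ]
turn [ 0.03 -0.03  0.18] then shift mm [-1.4 -1.1  0.8]
turn [0. 0. 0.] then shift mm [  0.   0. 100.]
623 ((463.5957946777344, -168.37799072265625), (66.07916259765625, 66.65403747558594), 69.5786361694336)
```

```bash
python3 -m crank '{"xyz":[[-0.001,-0.001,0.01],[0,0,0.03],[0,0,0.03],[0,0,0.02],[0,0,0.007],[0,0,0],[0,0,0]],"angular":[[0,0,0.3],[0,0,0],[0,0,0],[0,0,0],[0,0,0],[0,0,0],[0,0,0]],"gripper":[1,1,1,1,1,1,1]}' 40
python3 plan.py 464.5 -171 0 -21.5
python3 - <<'E'
from h import *
n='scene'
p,d=cams.capture(n)
u,v=map(int,proj(n,(.4645,-.171,.03)));cv2.imwrite('pics/v4.png',cv2.resize(p[v-50:v+50,u-50:u+50,::-1],(500,500)))
E
```

```text
time_s: 12.05
tcp_pos: [0.4644, -0.1717, 0.0043]
tool_rot: [0.0, 0.828, 0.561, 0.0]
force: [0.4, 0.1, 0.5]
gripper_width: 0.0856
gripper_force: 0.0
t 12.05 tcp [ 464.4 -171.7    4.3] head -21.7 w 0.0856 gf 0.0 F [0.4 0.1 0.5] j [ 0.49  0.54 -0.3   2.08  0.29  0.56 -0.39]
turn [ 0.07 -0.   -0.21] then shift mm [ 0.7 -0.1  4.3]
```

View pics/v4.png

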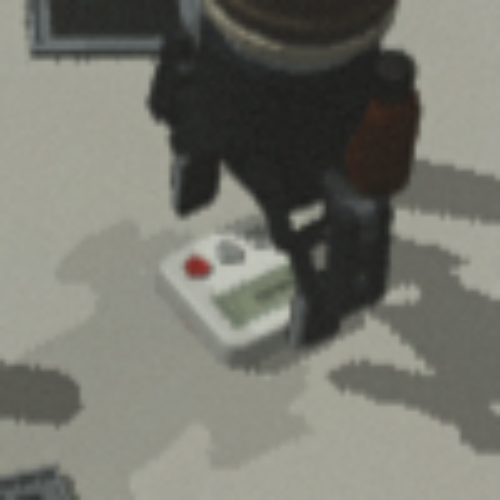

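The fingers straddle the timer's opposite sides, at about (190,200) and (320,335) in the crop. The bottle behind is untouched. I'll go down 4 mm and close.

```bash
python3 -m crank '{"xyz":[[0,0,0.0045],[0,0,0],[0,0,0],[0,0,0],[0,0,0],[0,0,0],[0,0,0]],"angular":[[0,0,0],[0,0,0],[0,0,0],[0,0,0],[0,0,0],[0,0,0],[0,0,0]],"gripper":[1,0.8,0.7,0.6,0.3,0,0]}' 35
python3 plan.py
python3 -m crank '{"xyz":[[0,0,-0.005],[0,0,-0.005],[0,0,0],[0,0,0]],"angular":[[0,0,0],[0,0,0],[0,0,0],[0,0,0]],"gripper":[0,0,0,0]}' 35
python3 plan.py 628.5 -299.3 90 -51
python3 - <<'E'
from h import *
n='scene'
p,d=cams.capture(n)
u,v=map(int,proj(n,(.4645,-.171,.03)));cv2.imwrite('pics/v5.png',cv2.resize(p[v-50:v+50,u-50:u+50,::-1],(500,500)))
E
```

```text
time_s: 12.98
tcp_pos: [0.4639, -0.1716, -0.0005]
tool_rot: [0.0, 0.828, 0.561, 0.0]
force: [-0.4, 0.5, 6.3]
gripper_width: 0.0646
gripper_force: 38.6
t 12.97 tcp [ 463.9 -171.6   -0.5] head -21.7 w 0.0646 gf 38.6 F [-0.4  0.5  6.3] j [ 0.49  0.55 -0.29  2.08  0.29  0.55 -0.39]
time_s: 13.48
tcp_pos: [0.4638, -0.1716, 0.0092]
tool_rot: [0.0, 0.828, 0.561, 0.0]
force: [-0.8, -0.4, -1.4]
gripper_width: 0.0646
gripper_force: 39.3
t 13.47 tcp [ 463.8 -171.6    9.2] head -21.7 w 0.0646 gf 39.3 F [-0.8 -0.4 -1.4] j [ 0.5   0.53 -0.3   2.08  0.28  0.57 -0.38]
turn [ 0.   -0.   29.29] then shift mm [ 47.7 202.9 -80.8]
```

View pics/v5.png

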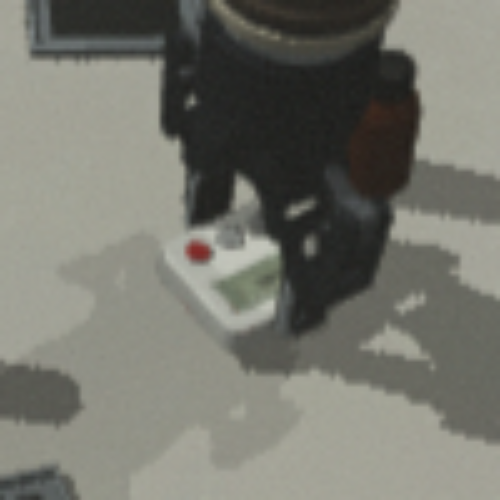

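The timer is held level between the fingers, with its front corner at (240,350) in the crop, off the bench.

```bash
python3 -m crank '{"xyz":[[0,0,-0.02],[0,0,-0.03],[0,0,-0.03],[0,0,-0.02],[0,0,0]],"angular":[[0,0,0],[0,0,9.8],[0,0,9.8],[0,0,9.7],[0,0,0]],"gripper":[0,0,0,0,0]}' 35
python3 plan.py 628.5 -299.3 90 -51
python3 -m crank '{"xyz":[[0.008,0.033,0],[0.008,0.034,0],[0.008,0.034,0],[0.008,0.034,0],[0.008,0.034,0],[0.008,0.034,0],[0,0,0],[0,0,0]],"angular":[[0,0,0],[0,0,0],[0,0,0],[0,0,0],[0,0,0],[0,0,0],[0,0,0],[0,0,0]],"gripper":[0,0,0,0,0,0,0,0]}' 35
python3 plan.py 628.5 -299.3 30 -51
```

```text
time_s: 14.15
tcp_pos: [0.4648, -0.1718, 0.1103]
tool_rot: [0.001, 0.942, 0.334, 0.001]
force: [-0.4, -0.6, -1.2]
gripper_width: 0.0647
gripper_force: 39.4
t 14.15 tcp [ 464.8 -171.8  110.3] head -50.9 w 0.0647 gf 39.4 F [-0.4 -0.6 -1.2] j [ 0.45  0.35 -0.23  2.02  0.12  0.78 -0.74]
turn [ 0.15 -0.07  0.06] then shift mm [ 47.  202.1  20.3]
time_s: 15.15
tcp_pos: [0.6277, -0.2984, 0.1073]
tool_rot: [-0.001, 0.942, 0.335, -0.001]
force: [-0.9, -0.2, -0.7]
gripper_width: 0.0648
gripper_force: 39.4
t 15.15 tcp [ 627.7 -298.4  107.3] head -50.9 w 0.0648 gf 39.4 F [-0.9 -0.2 -0.7] j [ 0.49  0.65 -0.18  1.51  0.13  0.99 -0.61]
turn [-0.16  0.07  0.12] then shift mm [ 0.1  1.2 77.3]
```

```bash
python3 -m crank '{"xyz":[[0,0.001,0.03],[0,0,0.03],[0,0,0.022],[0,0,0],[0,0,0]],"angular":[[-0.1,0,0],[0,0,0],[0,0,0],[0,0,0],[0,0,0]],"gripper":[0,0,0,0,0]}' 35
python3 plan.py 628.5 -299.3 3 -51
python3 - <<'E'
from h import *
for n in('scene','top'):
    p,d=cams.capture(n);P=cloud(n,d)
    near=(np.hypot(P[...,0]-.6285,P[...,1]+.2993)<.056)&(p.min(2)>125)&(P[...,2]>.012)&(P[...,2]<.05)
    q=P[near];print(n,len(q),cv2.minAreaRect((q[:,:2]*1000).astype(np.float32)),np.percentile(q[:,2],[5,50,95]))
    u,v=map(int,proj(n,(.6285,-.2993,.03)))
    if n=='scene':cv2.imwrite('pics/v6.png',cv2.resize(p[v-50:v+50,u-50:u+50,::-1],(500,500)))
E
```

```text
time_s: 15.78
tcp_pos: [0.6301, -0.3001, 0.0282]
tool_rot: [0.001, 0.943, 0.334, 0.001]
force: [-0.2, -0.3, -0.7]
gripper_width: 0.0647
gripper_force: 39.3
t 15.78 tcp [ 630.1 -300.1   28.2] head -51.0 w 0.0647 gf 39.3 F [-0.2 -0.3 -0.7] j [ 0.49  0.74 -0.17  1.56  0.15  0.85 -0.63]
turn [ 0.17 -0.04  0.01] then shift mm [-0.7 -1.7 25.2]
scene 155 ((632.5423583984375, -298.6932373046875), (62.38315963745117, 64.45686340332031), 39.787620544433594) [0.03931611 0.04354329 0.04697851]
top 239 ((628.568603515625, -299.600830078125), (65.46002197265625, 57.87744140625), 39.575870513916016) [0.03810942 0.04513013 0.0483313 ]
```

View pics/v6.png

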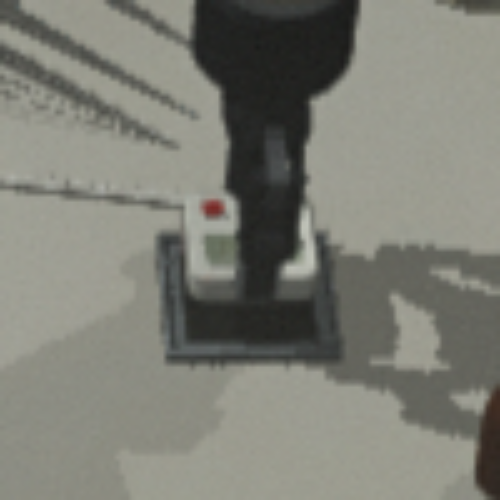

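The timer hangs over the square nest (nest corners about (165,235) to (340,355) in the crop) and lines up with its edges.

```bash
python3 -m crank '{"xyz":[[-0.0007,-0.0015,0.01],[0,0,0.01],[0,0,0.003],[0,0,0],[0,0,0]],"angular":[[0.15,0,0],[0,0,0],[0,0,0],[0,0,0],[0,0,0]],"gripper":[0,0,0,0,0]}' 35
python3 plan.py
python3 -m crank '{"xyz":[[0,0,0.001],[0,0,0.001],[0,0,0],[0,0,0]],"angular":[[0,0,0],[0,0,0],[0,0,0],[0,0,0]],"gripper":[0,0,0,0]}' 35
python3 plan.py 628.5 -299.3 2.5 -51
```

```text
time_s: 16.5
tcp_pos: [0.6282, -0.2994, 0.0043]
tool_rot: [-0.0, 0.943, 0.334, -0.0]
force: [0.4, 0.3, -0.5]
gripper_width: 0.065
gripper_force: 39.4
t 16.50 tcp [ 628.2 -299.4    4.3] head -51.0 w 0.0650 gf 39.4 F [ 0.4  0.3 -0.5] j [ 0.48  0.77 -0.17  1.57  0.16  0.82 -0.64]
time_s: 17.0
tcp_pos: [0.6283, -0.2994, 0.0026]
tool_rot: [-0.0, 0.943, 0.334, 0.0]
force: [-2.7, 1.3, 3.2]
gripper_width: 0.0649
gripper_force: 39.9
t 17.00 tcp [ 628.3 -299.4    2.6] head -51.0 w 0.0649 gf 39.9 F [-2.7  1.3  3.2] j [ 0.48  0.77 -0.17  1.57  0.16  0.81 -0.64]
turn [-0.02 -0.01 -0.01] then shift mm [0.2 0.1 0.1]
```

```bash
python3 -m crank '{"xyz":[[0,0,0],[0,0,0],[0,0,0],[0,0,-0.005],[0,0,-0.02],[0,0,-0.04],[0,0,-0.04],[0,0,-0.02],[0,0,0]],"angular":[[0,0,0],[0,0,0],[0,0,0],[0,0,0],[0,0,0],[0,0,-9],[0,0,-9],[0,0,-9],[0,0,0]],"gripper":[0.7,1,1,1,1,1,1,1,0.5]}' 35
python3 plan.py 460.6 156 120 -24.3 460.6 156 8 -24.3
```

```text
time_s: 18.12
tcp_pos: [0.6295, -0.3002, 0.1307]
tool_rot: [0.002, 0.839, 0.544, 0.001]
force: [0.1, 1.0, -0.5]
gripper_width: 0.0698
gripper_force: 0.0
t 18.12 tcp [ 629.5 -300.2  130.7] head -24.1 w 0.0698 gf 0.0 F [ 0.1  1.  -0.5] j [ 0.57  0.64 -0.31  1.49  0.21  1.04 -0.2 ]
turn [ 0.26 -0.03  0.2 ] then shift mm [ 346.3 -341.6   10.7]
turn [0. 0. 0.] then shift mm [  0.   0. 112.]
```

```bash
python3 -m crank '{"xyz":[[0.034,-0.034,0],[0.035,-0.034,0],[0.035,-0.034,0],[0.035,-0.034,0],[0.035,-0.034,0],[0.035,-0.034,0],[0.035,-0.034,0],[0.034,-0.034,0],[0.034,-0.035,0],[0.034,-0.035,0]],"angular":[[0.2,0,0],[0,0,0],[0,0,0],[0,0,0],[0,0,0],[0,0,0],[0,0,0],[0,0,0],[0,0,0],[0,0,0]],"gripper":[0.4,0.4,0.4,0.4,0.4,0.4,0.4,0.4,0.4,0.4]}' 35
python3 -m crank '{"xyz":[[0,0,0.03],[0,0,0.03],[0,0,0],[0,0,0]],"angular":[[0,0,0],[0,0,0],[0,0,0],[0,0,0]],"gripper":[0.4,0.4,0.4,0.4]}' 35
python3 plan.py 460.6 156 120 -24.3 460.6 156 8 -24.3
python3 - <<'E'
from h import *
# timer check and lighter recheck
for n in('scene','top'):
    p,d=cams.capture(n);P=cloud(n,d);pi=p.astype(int)
    q=P[(np.hypot(P[...,0]-.6285,P[...,1]+.2993)<.056)&(p.min(2)>125)&(P[...,2]>.012)&(P[...,2]<.03)]
    if len(q)>5:print(n,'timer',len(q),cv2.minAreaRect((q[:,:2]*1000).astype(np.float32)),np.percentile(q[:,2],[5,50,95]))
    q=P[(np.hypot(P[...,0]-.4606,P[...,1]-.156)<.06)&(pi[...,0]-pi[...,2]>60)&(P[...,2]>.012)]
    if len(q)>5:print(n,'lighter',len(q),cv2.minAreaRect((q[:,:2]*1000).astype(np.float32)))
    q=P[(np.hypot(P[...,0]-.584,P[...,1]+.03)<.03)&(P[...,2]>.07)&(P[...,2]<.1)]
    if len(q)>5:print(n,'cup',len(q),cv2.minAreaRect((q[:,:2]*1000).astype(np.float32)),q[:,2].max())
E
```

```text
time_s: 19.38
tcp_pos: [0.4553, 0.1569, 0.1282]
tool_rot: [-0.002, 0.84, 0.543, -0.001]
force: [0.6, -0.1, -0.1]
gripper_width: 0.0597
gripper_force: 0.0
time_s: 19.88
tcp_pos: [0.4564, 0.156, 0.0692]
tool_rot: [-0.002, 0.839, 0.544, -0.001]
force: [-0.3, 0.2, 0.5]
gripper_width: 0.0599
gripper_force: 0.0
t 19.88 tcp [456.4 156.   69.2] head -24.1 w 0.0599 gf 0.0 F [-0.3  0.2  0.5] j [-0.07  0.43 -0.43  2.07  0.27  0.7  -1.1 ]
turn [-0.24 -0.03  0.19] then shift mm [  1.7   3.8 -50.8]
turn [0. 0. 0.] then shift mm [  0.   0. 112.]
scene timer 84 ((603.4404907226562, -294.5823974609375), (56.99370574951172, 27.03855323791504), 81.81627655029297) [0.01417114 0.0180213  0.02099566]
scene lighter 73 ((463.4922790527344, 164.52114868164062), (28.72110366821289, 11.520962715148926), 70.57206726074219)
top timer 709 ((625.5665893554688, -302.12176513671875), (79.06793212890625, 84.26972198486328), 37.58772277832031) [0.01515494 0.01940237 0.02278248]
top lighter 55 ((452.5364685058594, 127.53350830078125), (20.432992935180664, 28.78864860534668), 14.111156463623047)
top cup 41 ((586.14013671875, -34.291900634765625), (31.205963134765625, 32.34199523925781), 88.73478698730469) 0.08984826788138145
```

```bash
python3 -m crank '{"xyz":[[0.0017,0.0038,0],[0,0,0.02],[0,0,0.025],[0,0,0.01],[0,0,0],[0,0,0]],"angular":[[-0.2,0,0.2],[0,0,0],[0,0,0],[0,0,0],[0,0,0],[0,0,0]],"gripper":[0.4,0.4,0.4,0.4,0.4,0.4]}' 30
python3 plan.py 460.6 156 8 -24.3
python3 - <<'E'
from h import *
S=[]
for n,w in(('scene',(.4606,.156,.02)),('top',(.6285,-.2993,.01))):
    p,d=cams.capture(n);u,v=map(int,proj(n,w));S.append(cv2.resize(p[v-45:v+45,u-45:u+45,::-1],(400,400)))
cv2.imwrite('pics/v7.png',np.hstack(S))
E
```

```text
time_s: 20.72
tcp_pos: [0.461, 0.1562, 0.0144]
tool_rot: [-0.0, 0.84, 0.543, 0.001]
force: [-0.9, 0.1, 0.5]
gripper_width: 0.0594
gripper_force: 0.0
t 20.73 tcp [461.  156.2  14.4] head -24.2 w 0.0594 gf 0.0 F [-0.9  0.1  0.5] j [-0.12  0.52 -0.38  2.09  0.34  0.58 -1.17]
turn [ 0.01 -0.07  0.09] then shift mm [-0.4 -0.3  6.4]
```

View pics/v7.png

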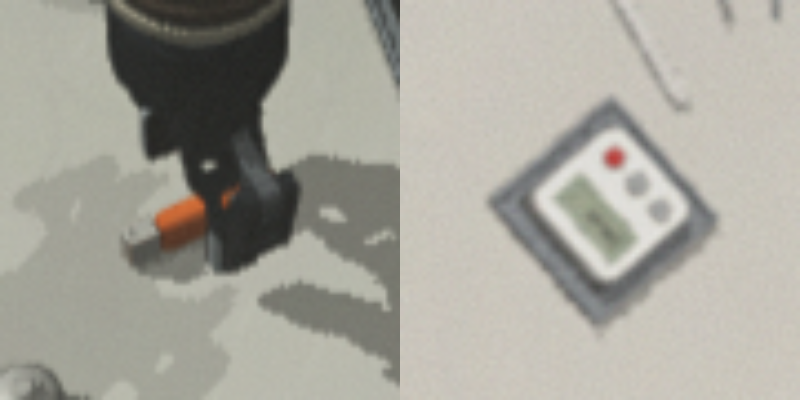

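The timer sits squared up in its nest (right panel, centre about (610,205)). The fingers straddle the lighter around (220,210) in the left panel.

```bash
python3 -m crank '{"xyz":[[0,0,0.006],[0,0,0],[0,0,0],[0,0,0],[0,0,0],[0,0,0],[0,0,0],[0,0,0]],"angular":[[0,0,0],[0,0,0],[0,0,0],[0,0,0],[0,0,0],[0,0,0],[0,0,0],[0,0,0]],"gripper":[0.4,0,-0.4,-0.6,-0.8,-1,-1,-1]}' 30
python3 plan.py
python3 -m crank '{"xyz":[[0,0,-0.01],[0,0,-0.03],[0,0,-0.03],[0,0,0],[0,0,0]],"angular":[[0,0,0],[0,0,0],[0,0,0],[0,0,0],[0,0,0]],"gripper":[-1,-1,-1,-1,-1]}' 30
python3 plan.py 445 8.2 78 53.8
python3 - <<'E'
from h import *
s=env.get_state();t=s['tcp_pos']
for n in('scene','top'):
    p,d=cams.capture(n);P=cloud(n,d);pi=p.astype(int)
    q=P[(np.hypot(P[...,0]-t[0],P[...,1]-t[1])<.06)&(P[...,2]<t[2]+.025)&(P[...,2]>t[2]-.02)]
    if len(q)>5:print(n,'lighter',len(q),cv2.minAreaRect((q[:,:2]*1000).astype(np.float32)),q.min(0),q.max(0))
    u,v=map(int,proj(n,t))
    if n=='scene':cv2.imwrite('pics/v8.png',cv2.resize(p[v-45:v+45,u-45:u+45,::-1],(400,400)))
E
```

```text
time_s: 21.82
tcp_pos: [0.4605, 0.1561, 0.0078]
tool_rot: [-0.0, 0.84, 0.543, 0.0]
force: [-0.4, -1.0, 3.4]
gripper_width: 0.0114
gripper_force: 30.2
t 21.82 tcp [460.5 156.1   7.8] head -24.2 w 0.0114 gf 30.2 F [-0.4 -1.   3.4] j [-0.13  0.54 -0.37  2.09  0.35  0.57 -1.17]
time_s: 22.45
tcp_pos: [0.4603, 0.1556, 0.0776]
tool_rot: [-0.0, 0.84, 0.543, -0.0]
force: [0.4, -0.9, -0.8]
gripper_width: 0.0113
gripper_force: 29.8
t 22.45 tcp [460.3 155.6  77.6] head -24.2 w 0.0113 gf 29.8 F [ 0.4 -0.9 -0.8] j [-0.07  0.42 -0.44  2.06  0.27  0.72 -1.1 ]
turn [-2.000e-02 -3.000e-02 -7.802e+01] then shift mm [ -74.8 -128.    -0.4]
scene lighter 224 ((458.4557189941406, 161.7436065673828), (72.04289245605469, 30.658727645874023), 50.99520492553711) [0.44185047 0.12488049 0.07006913] [0.48266579 0.19421672 0.10253232]
top lighter 50 ((449.16119384765625, 125.88609313964844), (16.990129470825195, 11.641307830810547), 65.52852630615234) [0.44234611 0.11718553 0.07408434] [0.4576116  0.1335096  0.09546573]
```

View pics/v8.png

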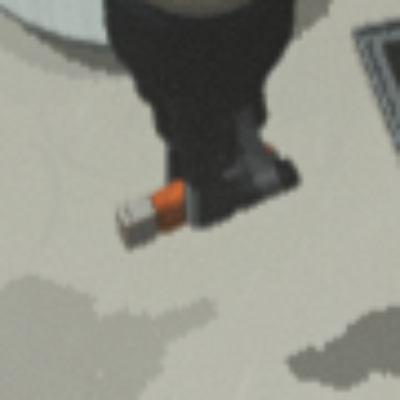

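The lighter is held level and on edge, with its metal end at about (130,225) in the crop.

```bash
python3 -m crank '{"xyz":[[0,0,0],[0,0,0],[0,0,0],[0,0,0],[0,0,0],[0,0,0],[0,0,0],[0,0,0],[0,0,0]],"angular":[[0,0,-9.8],[0,0,-9.8],[0,0,-9.8],[0,0,-9.8],[0,0,-9.8],[0,0,-9.8],[0,0,-9.8],[0,0,-9.4],[0,0,0]],"gripper":[-1,-1,-1,-1,-1,-1,-1,-1,-1]}' 30
python3 plan.py 445 8.2 78 53.8
python3 -m crank '{"xyz":[[-0.018,-0.032,0],[-0.019,-0.032,0],[-0.019,-0.032,0],[-0.019,-0.032,0],[0,0,0],[0,0,0]],"angular":[[0,0,0],[0,0,0],[0,0,0],[0,0,0],[0,0,0],[0,0,0]],"gripper":[-1,-1,-1,-1,-1,-1]}' 30
python3 plan.py 445 8.2 30 53.8
```

```text
time_s: 23.68
tcp_pos: [0.4599, 0.1558, 0.0767]
tool_rot: [-0.001, 0.311, 0.95, 0.0]
force: [0.6, -0.3, 0.5]
gripper_width: 0.0113
gripper_force: 29.8
t 23.68 tcp [459.9 155.8  76.7] head 53.7 w 0.0113 gf 29.8 F [ 0.6 -0.3  0.5] j [ 0.18  0.5  -0.77  2.04  0.48  0.79  0.06]
turn [-0.04 -0.15 -0.08] then shift mm [ -75.2 -127.9   -1.3]
time_s: 24.42
tcp_pos: [0.4453, 0.0088, 0.0774]
tool_rot: [-0.0, 0.312, 0.95, 0.0]
force: [-0.4, 0.5, -0.4]
gripper_width: 0.0109
gripper_force: 29.8
t 24.43 tcp [445.3   8.8  77.4] head 53.6 w 0.0109 gf 29.8 F [-0.4  0.5 -0.4] j [ 0.51  0.44 -0.78  2.13  0.45  0.74  0.38]
turn [ 0.04 -0.07 -0.15] then shift mm [-0.1 -0.7 47.4]
```

```bash
python3 -m crank '{"xyz":[[0,-0.0007,0.02],[0,0,0.025],[0,0,0.012],[0,0,0],[0,0,0]],"angular":[[0,0,-0.1],[0,0,0],[0,0,0],[0,0,0],[0,0,0]],"gripper":[-1,-1,-1,-1,-1]}' 30
python3 plan.py 445 8.2 10.8 53.8
python3 - <<'E'
from h import *
S=[]
for n in('scene','top'):
    p,d=cams.capture(n);u,v=map(int,proj(n,(.445,.008,.02)));S.append(cv2.resize(p[v-40:v+40,u-40:u+40,::-1],(400,400)))
cv2.imwrite('pics/v9.png',np.hstack(S))
E
```

```text
time_s: 25.05
tcp_pos: [0.4454, 0.0084, 0.0211]
tool_rot: [-0.0, 0.31, 0.951, 0.0]
force: [0.8, -0.8, -0.3]
gripper_width: 0.0111
gripper_force: 29.8
t 25.05 tcp [445.4   8.4  21.1] head 53.9 w 0.0111 gf 29.8 F [ 0.8 -0.8 -0.3] j [ 0.43  0.53 -0.69  2.17  0.58  0.63  0.27]
turn [ 0.05 -0.02  0.11] then shift mm [ 0.2 -0.4 10.3]
```

View pics/v9.png

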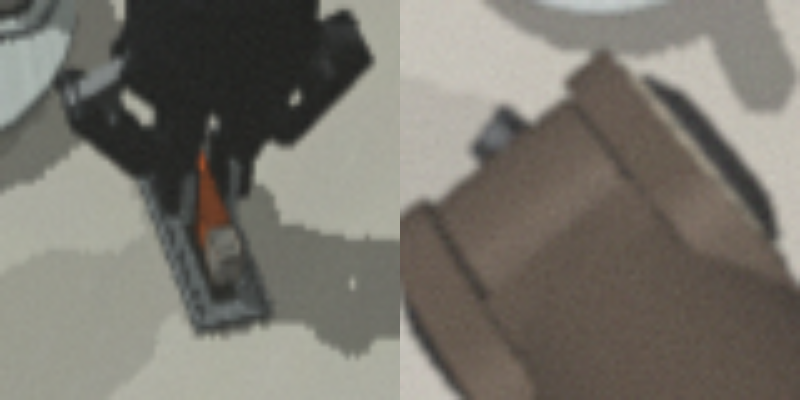

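The lighter is aligned with the slot nest and hovers inside its rim: near end at about (222,270), nest end at about (230,320) in the left panel.

```bash
python3 -m crank '{"xyz":[[0,-0.0004,0.004],[0,0,0.004],[0,0,0],[0,0,0]],"angular":[[0,0,0],[0,0,0],[0,0,0],[0,0,0]],"gripper":[-1,-1,-1,-1]}' 30
python3 plan.py
python3 -m crank '{"xyz":[[0,0,0.001],[0,0,0.001],[0,0,0],[0,0,0]],"angular":[[0,0,0],[0,0,0],[0,0,0],[0,0,0]],"gripper":[-1,-1,-1,-1]}' 30
python3 plan.py 445 8.2 10.8 53.8
```

```text
time_s: 25.65
tcp_pos: [0.4446, 0.0075, 0.0125]
tool_rot: [-0.0, 0.31, 0.951, 0.0]
force: [-0.3, -0.5, 0.7]
gripper_width: 0.0113
gripper_force: 29.8
t 25.65 tcp [444.6   7.5  12.5] head 53.9 w 0.0113 gf 29.8 F [-0.3 -0.5  0.7] j [ 0.42  0.55 -0.67  2.17  0.6   0.61  0.25]
time_s: 26.15
tcp_pos: [0.4447, 0.0075, 0.0107]
tool_rot: [-0.0, 0.31, 0.951, 0.0]
force: [-1.7, -0.3, 6.0]
gripper_width: 0.011
gripper_force: 30.5
t 26.15 tcp [444.7   7.5  10.7] head 53.9 w 0.0110 gf 30.5 F [-1.7 -0.3  6. ] j [ 0.42  0.55 -0.67  2.18  0.6   0.61  0.25]
turn [ 0.01 -0.03  0.09] then shift mm [ 0.2  0.7 -0.1]
```

```bash
python3 -m crank '{"xyz":[[0,0,0],[0,0,0],[0,0,0],[0,0,0],[0,0,-0.01],[0,0,-0.03],[0,0,-0.035],[0,0,-0.035],[0,0,0],[0,0,0]],"angular":[[0,0,0],[0,0,0],[0,0,0],[0,0,0],[0,0,0],[0,0,0],[0,0,0],[0,0,0],[0,0,0],[0,0,0]],"gripper":[-0.6,-0.5,-0.3,-0.2,-0.2,0,1,1,1,1]}' 30
python3 plan.py 475 400.5 100 53.8 475 400.5 8 53.8
python3 - <<'E'
from h import *
p,d=cams.capture('scene');u,v=map(int,proj('scene',(.445,.008,.02)));cv2.imwrite('pics/v10.png',cv2.resize(p[v-40:v+40,u-40:u+40,::-1],(400,400)))
E
```

```text
time_s: 27.4
tcp_pos: [0.4445, 0.0071, 0.1205]
tool_rot: [-0.0, 0.31, 0.951, 0.0]
force: [-0.1, -1.5, -0.6]
gripper_width: 0.0855
gripper_force: 0.0
t 27.40 tcp [444.5   7.1 120.5] head 53.9 w 0.0855 gf 0.0 F [-0.1 -1.5 -0.6] j [ 0.58  0.37 -0.84  2.1   0.37  0.83  0.46]
turn [-0.01 -0.02  0.06] then shift mm [207.7 335.5  20.5]
turn [0. 0. 0.] then shift mm [ 0.  0. 92.]
```

View pics/v10.png

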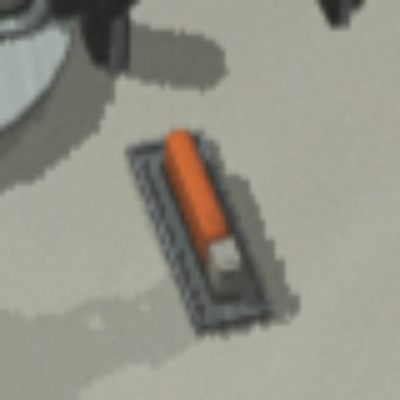

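The lighter stands on edge inside the slot nest, from about (180,140) to (225,290) in the crop. Next is the tin.

```bash
python3 -m crank '{"xyz":[[0.02,0.032,0],[0.024,0.038,0],[0.024,0.038,0],[0.024,0.038,0],[0.024,0.038,0],[0.024,0.038,0],[0.024,0.038,0],[0.023,0.038,0],[0.0207,0.0375,0],[0,0,0]],"angular":[[0,0,0],[0,0,0],[0,0,0],[0,0,0],[0,0,0],[0,0,0],[0,0,0],[0,0,0],[0,0,0],[0,0,0]],"gripper":[1,1,1,1,1,1,1,1,1,1]}' 35
python3 -m crank '{"xyz":[[0,0,0.02],[0,0,0.02],[0,0,0],[0,0,0]],"angular":[[0,0,0],[0,0,0],[0,0,0],[0,0,0]],"gripper":[1,1,1,1]}' 35
python3 plan.py 475 400.5 70 53.8 475 400.5 8 53.8
python3 - <<'E'
from h import *
p,d=cams.capture('scene');P=cloud('scene',d)
q=P[(np.hypot(P[...,0]-.475,P[...,1]-.4005)<.04)&(P[...,2]>.026)&(P[...,2]<.042)];print(len(q),cv2.minEnclosingCircle((q[:,:2]*1000).astype(np.float32)))
u,v=map(int,proj('scene',(.475,.4005,.04)));cv2.imwrite('pics/v11.png',cv2.resize(p[v-55:v+55,u-55:u+55,::-1],(400,400)))
E
```

```text
time_s: 28.7
tcp_pos: [0.4725, 0.4046, 0.1193]
tool_rot: [-0.002, 0.308, 0.951, 0.0]
force: [-1.3, -0.5, 0.2]
gripper_width: 0.0853
gripper_force: 0.0
time_s: 29.2
tcp_pos: [0.4748, 0.4004, 0.0807]
tool_rot: [-0.0, 0.31, 0.951, 0.0]
force: [-0.4, 0.2, -0.1]
gripper_width: 0.0857
gripper_force: 0.0
t 29.20 tcp [474.8 400.4  80.7] head 53.8 w 0.0857 gf 0.0 F [-0.4  0.2 -0.1] j [-0.27  0.69 -0.75  1.71  0.55  0.97 -0.28]
turn [-0.01 -0.05  0.05] then shift mm [-0.1  0.2 10.7]
turn [0. 0. 0.] then shift mm [ 0.  0. 62.]
231 ((475.1403503417969, 402.6851501464844), 31.814865112304688)
```

View pics/v11.png

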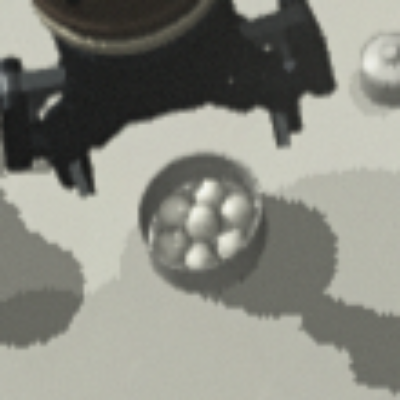

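The open fingers at (85,185) and (283,140) in the crop bracket the tin at (205,215). The snuffer at (385,65) is well clear.

```bash
python3 -m crank '{"xyz":[[0,0,0.015],[0,0,0.02],[0,0,0.02],[0,0,0.012],[0,0,0.005],[0,0,0]],"angular":[[0,0,0],[0,0,0],[0,0,0],[0,0,0],[0,0,0],[0,0,0]],"gripper":[1,1,1,1,1,1]}' 35
python3 plan.py 475 400.5 8 53.8
python3 -m crank '{"xyz":[[0,0,0],[0,0,0],[0,0,0],[0,0,0],[0,0,0],[0,0,0]],"angular":[[0,0,0],[0,0,0],[0,0,0],[0,0,0],[0,0,0],[0,0,0]],"gripper":[0.8,0.7,0.6,0.3,0,0]}' 35
python3 plan.py
python3 -m crank '{"xyz":[[0,0,-0.01],[0,0,-0.02],[0,0,-0.03],[0,0,0],[0,0,0]],"angular":[[0,0,0],[0,0,0],[0,0,0],[0,0,0],[0,0,0]],"gripper":[0,0,0,0,0]}' 35
python3 plan.py 621 306.3 70 53.8
python3 - <<'E'
from h import *
s=env.get_state();t=s['tcp_pos']
for n in('scene','top'):
    p,d=cams.capture(n);P=cloud(n,d)
    q=P[(np.hypot(P[...,0]-t[0],P[...,1]-t[1])<.05)&(P[...,2]<t[2]+.005)&(P[...,2]>t[2]-.012)]
    if len(q)>5:print(n,len(q),q.min(0),q.max(0))
E
```

```text
time_s: 30.0
tcp_pos: [0.4744, 0.4011, 0.0085]
tool_rot: [-0.001, 0.31, 0.951, 0.0]
force: [-0.1, -0.2, -0.4]
gripper_width: 0.0854
gripper_force: 0.0
t 30.00 tcp [474.4 401.1   8.5] head 53.9 w 0.0854 gf 0.0 F [-0.1 -0.2 -0.4] j [-0.31  0.78 -0.69  1.74  0.63  0.85 -0.34]
turn [-0.   -0.06  0.1 ] then shift mm [-0.8 -0.2  0.5]
time_s: 30.75
tcp_pos: [0.4748, 0.4011, 0.0094]
tool_rot: [-0.0, 0.31, 0.951, 0.0]
force: [-1.5, -1.4, 5.2]
gripper_width: 0.0593
gripper_force: 37.6
t 30.75 tcp [474.8 401.1   9.4] head 53.9 w 0.0593 gf 37.6 F [-1.5 -1.4  5.2] j [-0.31  0.77 -0.69  1.74  0.63  0.85 -0.34]
time_s: 31.38
tcp_pos: [0.4748, 0.4007, 0.0692]
tool_rot: [-0.0, 0.31, 0.951, 0.0]
force: [1.1, 0.2, -0.8]
gripper_width: 0.0592
gripper_force: 38.0
t 31.38 tcp [474.8 400.7  69.2] head 53.9 w 0.0592 gf 38.0 F [ 1.1  0.2 -0.8] j [-0.27  0.7  -0.74  1.72  0.56  0.95 -0.29]
turn [ 0.03 -0.02  0.08] then shift mm [-173.7   10.2   -0.8]
scene 299 [0.44548795 0.37238138 0.0599432 ] [0.50643122 0.43209565 0.07417557]
top 102 [0.46575394 0.36675742 0.05919843] [0.50384175 0.4213555  0.0741558 ]
```

```bash
python3 -m crank '{"xyz":[[-0.03,0.002,0],[-0.036,0.002,0],[-0.036,0.002,0],[-0.036,0.002,0],[-0.035,0.002,0],[0,0,0],[0,0,0.02],[0,0,0.02],[0,0,0],[0,0,0]],"angular":[[0,0,0],[0,0,0],[0,0,0],[0,0,0],[0,0,0],[0,0,0],[0,0,0],[0,0,0],[0,0,0],[0,0,0]],"gripper":[0,0,0,0,0,0,0,0,0,0]}' 35
python3 plan.py 621 306.3 12.4 53.8
python3 - <<'E'
from h import *
s=env.get_state();t=s['tcp_pos']
S=[]
for n in('scene','top'):
    p,d=cams.capture(n);P=cloud(n,d)
    q=P[(np.hypot(P[...,0]-t[0],P[...,1]-t[1])<.05)&(P[...,2]<t[2]+.005)&(P[...,2]>t[2]-.012)]
    if len(q)>5:print(n,len(q),q.min(0),q.max(0))
    u,v=map(int,proj(n,(.621,.306,.02)));S.append(cv2.resize(p[v-45:v+45,u-45:u+45,::-1],(400,400)))
cv2.imwrite('pics/v12.png',np.hstack(S))
E
```

```text
time_s: 32.72
tcp_pos: [0.6197, 0.3077, 0.0284]
tool_rot: [-0.001, 0.309, 0.951, 0.0]
force: [-0.1, -0.3, -0.1]
gripper_width: 0.0591
gripper_force: 37.9
t 32.73 tcp [619.7 307.7  28.4] head 53.9 w 0.0591 gf 37.9 F [-0.1 -0.3 -0.1] j [-0.1   0.84 -0.69  1.54  0.6   0.98 -0.03]
turn [-0.   -0.08  0.15] then shift mm [-1.9 -0.4 16. ]
scene 238 [0.58897186 0.2785095  0.0164615 ] [0.65257508 0.33957921 0.03336694]
top 26 [0.62735134 0.27601452 0.02033936] [0.64982193 0.30836345 0.03319346]
```

View pics/v12.png

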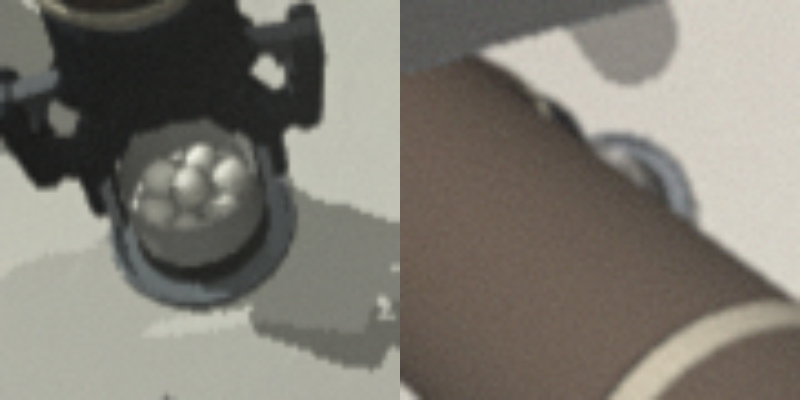

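The tin hangs level over the round nest: nest bottom edge at (200,300), tin base at about (200,265) in the crop, nearly centred.

```bash
python3 -m crank '{"xyz":[[-0.0015,0,0.006],[0,0,0.006],[0,0,0.002],[0,0,0],[0,0,0.001],[0,0,0.001],[0,0,0],[0,0,0]],"angular":[[0,0,0],[0,0,0],[0,0,0],[0,0,0],[0,0,0],[0,0,0],[0,0,0],[0,0,0]],"gripper":[0,0,0,0,0,0,0,0]}' 35
python3 plan.py 621 306.3 12.4 53.8
```

```text
time_s: 33.83
tcp_pos: [0.6215, 0.3062, 0.0127]
tool_rot: [-0.0, 0.31, 0.951, 0.0]
force: [0.5, -0.6, -1.4]
gripper_width: 0.0596
gripper_force: 38.0
t 33.83 tcp [621.5 306.2  12.7] head 53.9 w 0.0596 gf 38.0 F [ 0.5 -0.6 -1.4] j [-0.11  0.86 -0.68  1.55  0.62  0.96 -0.04]
turn [ 0.02 -0.04  0.08] then shift mm [ 0.5 -0.2  0.3]
```

```bash
python3 -m crank '{"xyz":[[0,0,0.0005],[0,0,0],[0,0,0],[0,0,0],[0,0,-0.005],[0,0,-0.03],[0,0,-0.04],[0,0,-0.04],[0,0,-0.02],[0,0,0]],"angular":[[0,0,0],[0,0,0],[0,0,0],[0,0,0],[0,0,0],[0,0,0],[0,0,0],[0,0,0],[0,0,0],[0,0,0]],"gripper":[0,0.7,1,1,1,1,1,1,1,1]}' 35
python3 -m crank '{"xyz":[[0.04,-0.02,-0.03],[0.04,-0.02,-0.03],[0.04,-0.02,-0.02],[0,0,0],[0,0,0]],"angular":[[0,0,0],[0,0,0],[0,0,0],[0,0,0],[0,0,0]],"gripper":[1,1,1,1,1]}' 35
python3 plan.py
python3 - <<'E'
from h import *
p,d=cams.capture('scene');P=cloud('scene',d);cv2.imwrite('pics/v13.png',p[:,:,::-1])
for k,x,y,h in(('tin',.621,.306,.038),('cup',.584,-.03,.086),('snuf',.46,.276,.03),('bottle',.461,-.274,.075),('timer',.6285,-.2993,.019),('lighter',.445,.008,.027)):
    q=P[(np.hypot(P[...,0]-x,P[...,1]-y)<.05)&(P[...,2]>h-.007)&(P[...,2]<h+.01)]
    print(k,len(q),np.array(cv2.minAreaRect((q[:,:2]*1000).astype(np.float32))[0]).round(1) if len(q)>4 else '',np.percentile(q[:,2],90) if len(q) else '')
E
```

```text
time_s: 35.08
tcp_pos: [0.6221, 0.3065, 0.1484]
tool_rot: [0.001, 0.31, 0.951, 0.001]
force: [-0.1, -0.2, -1.2]
gripper_width: 0.0853
gripper_force: 0.0
time_s: 35.7
tcp_pos: [0.4897, 0.3272, 0.2258]
tool_rot: [-0.001, 0.31, 0.951, -0.001]
force: [-0.2, -0.4, 0.5]
gripper_width: 0.0857
gripper_force: 0.0
t 35.70 tcp [489.7 327.2 225.8] head 53.9 w 0.0857 gf 0.0 F [-0.2 -0.4  0.5] j [-0.06  0.49 -0.85  1.65  0.39  1.18 -0.07]
tin 145 [622.  307.7] 0.04008511842691433
cup 71 [587.2 -29.3] 0.08717114141468141
snuf 112 [460.2 279. ] 0.029833802721934432
bottle 67 [ 460.3 -270.7] 0.07592032111376212
timer 471 [ 631.8 -291.7] 0.02141581855797181
lighter 175 [445.   10.1] 0.029197330556516965
```

View pics/v13.png

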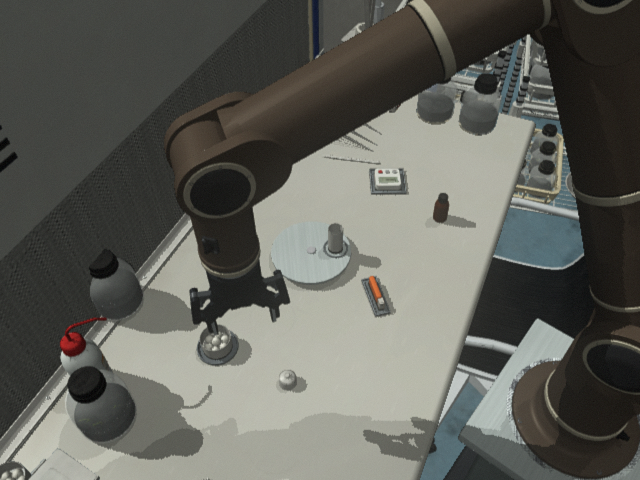

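All four items are in place: tin (217,343), timer (388,178), lighter (375,292), cup (335,240). The snuffer (287,380) and bottle (441,208) have not moved, and the gripper is clear. I'm handing it in.

```bash
python3 -c "
from bench import env
print(env.finish_job())"
```

```text
the job is handed in; nothing more can be done
None
```

The job is handed in at about 36 s of the 104 s. The last picture shows the tin, timer, lighter and cup each in place, the snuffer, bottle and turntable where they were, and the gripper clear; no verdict came back.

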